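# Load the shaker tray and slide it into the runner rack

### The arm

A 6-joint arm with a two-finger parallel gripper is mounted at the origin on the work surface. World frame = base frame: x ahead of the robot, y to its left, z up, the work surface at z = 0. Lengths are in m, angles in rad, forces in N, time in s.
With the tool pointing down it reaches from about 0.15 to 0.775 m from the base axis. Payload 6.1 kg.
Tool frame: the origin (TCP) lies on the centre line of the jaws, within the pads' length; the fingertips stand 22 mm ahead of it and the grasp point (between the pads) lies 3 mm ahead of it (r.finger_overhang is the distance from the TCP to the fingertips, in m); z points along the fingers, y is the line along which they close (so a half turn about z gives the same grasp; the last joint's range is limited). The gripper opens to 85 mm and grips with 20 to 120 N. Pads are 22 mm wide; open, the fingers measure 114 mm over their backs; the gripper's body (76 mm by 85 mm) begins 54 mm behind the grasp point. The pads swing forward as they close: fully open they stand 13 mm farther back than shut.
Start: joints at [1.242, 0.126, -0.04, 1.405, 0, 1.571], TCP at [0.17, 0.497, 0.253] pointing down, gripper open.
Joint ranges: [-2.72, 2.72], [-0.95, 1.95], [-1.27, 1.35], [-1.78, 2.02], [-1.46, 1.47], [-3.14, 3.14]. Speed limits (rad/s): [2.39, 2.39, 3.01, 3.14, 3.14, 3.14].

### API

Orientations are given as [roll, pitch, yaw] about the fixed x, y, z axes, in that order (R = Rz(yaw) Ry(pitch) Rx(roll)).
In Python, from workcell import r gives the robot as it stands.
- The arm moves only by the shell command python3 -m crank 'ROWS'. ROWS is JSON, a list of rows, each a list of 3 entries, a list of its own where there are three numbers: the opening, from 0 (shut) to 1 (fully open), then the shift along the tool's x, y, z scaled (see below), then the turn, a rotation vector about the tool's x, y, z scaled (see below). A call has 1 to 20 rows; each row shifts and turns the commanded pose from where the row before left it, along the tool's axes as they then stand; what a row does not reach is not made up. The controller multiplies each number of a shift by 3 cm and each number of a turn by 10 degrees. A row lasts 1/8 s, in which the tool goes at most 62.5 mm and 10.7 degrees, less where a joint would pass 70% of its speed; a pose out of reach is approached as far as the arm can. A call with a number of a shift or a turn outside -1 to 1 is refused whole. A call with a gripper value outside its range is refused whole. The fingers move at their own pace and stop on an object; the grip force is fixed at half the most. Time passes only in rows, so rows that do not move let the fingers close. It gives the time, the measured TCP pose, the force, the opening and the grip force at its end, in the units of the state.
- r.sense(): the state, without advancing time (a new reading comes with each control period).
- r.read_camera(name): name is "scene" or "top"; returns a dict with "color" (384x512x3 uint8, red, green, blue), "fov_y" (degrees; the focal length in pixels is half the picture's height over the tangent of half this angle, whatever the lens; pixels are square), "cx", "cy" (the principal point, pixels), "R" (3x3) and "t" (3): a world point X has camera coordinates R X + t. Camera axes: x right, y down, z forward; pixel columns grow to the right and rows downward; lengths in m; the calibration is good to about 2 mm. A picture is of the moment at which its call begins. There is no depth.
- r.close_job(): hands the job in; it is judged then, once.
The state is a dict: "clock": time; "q": joint angles; "dq": joint speeds; "joint_torque": joint torques, N m; "tool_pos": TCP position; "tool_rot": TCP orientation; "force": force on the tool from outside, world axes, zero at the start; "wrist_torque": the same for the moment, N m; "grip_width": finger opening in m; "grip_force": force on a finger pad.
Only numpy, scipy, OpenCV 4.12 (cv2) and the standard library are available. Lean on these libraries where they do the work, as an engineer would, in place of code of your own. Each camera call takes 0.05 s, during which the arm holds its last target. There are 200 camera calls.

### The job

Stand the spare metal shaker from the counter in the empty pocket of the shaker tray while the tray is still on the counter. Then slide the loaded tray, which has a bar handle, into the empty upper runners of the rack from the open end until it is fully home against the back stop, and let go, with both shakers still upright in their pockets. Do not knock over or push away the clear jar or the ramekin that stand near by.

Things in the scene. Friction and masses are not known exactly. Their poses are not given: they have to be found in the camera images.
- tray: Loose aluminium tray; plate 130 (x) x 220 (y) x 4 mm, origin at the centre of its underside, z up. Walls (to 26 mm) at x = +-46 to 50 mm: outside them the plate is a flange 15 mm wide, 4 mm thick. Two square pockets at y = +-72.5 mm, bridge handle across the middle. Its y axis goes along the rack's y axis, the -y end enters first. 0.36 kg empty, 0.6 kg with both shakers, balanced under the bar.
- tray_bar (a point): Centre of the tray's handle: square bar 14 x 14 mm, 100 mm long along the tray's x (across the slide direction), centre 118 mm above the tray's underside, above the tray's origin, on 6 x 14 mm posts at x = +-47 mm. Shakers in the tray reach 84 mm above its underside. Axes as the tray's.
- pocket_free (a point): Floor centre of the tray's empty pocket (+y end, tray y = +72.5 mm), 4 mm above the tray's underside. 67 mm square inside, walls 22 mm high. Axes as the tray's.
- pocket_full (a point): Floor centre of the tray's other pocket (-y end), same size, in which a shaker already stands.
- shaker: The spare shaker on the counter: plain steel, round, 54 mm diameter, straight-sided from 4 to 62 mm, low domed top, 80 mm tall, 0.12 kg. Origin at the centre of its underside, z up. It stands to the left of the tray; it and the clear jar may have swapped places.
- shaker_loaded: An identical shaker, already standing in the tray's other pocket. Origin at the centre of its underside, z up.
- rack: Fixed aluminium two-tier runner rack 148 (x) x 270 (y) x 100 mm, open on top, mouth at +y; trays go in towards -y. Origin on the counter under the centre of a docked tray. A spare pan (part of it) fills the lower tier. Upper tier, each side: ledge top at z = 70 mm from |x| = 50 mm outward, lip underside at z = 83 mm from |x| = 56 mm, side plate at |x| = 69 mm.
- rack_home (a point): Where the centre of the tray's underside is when fully home: rack x = y = 0, z = 70 mm, tray end touching the rigid back stop (face at rack y = -110 mm, z 70 to 100 mm). Flanges run in 13 mm high slots with 4 mm play at each side; the tray cannot go in from above. Axes as the rack's.
- rack_mouth (a point): Middle of the upper tier's mouth: rack x = 0, y = +125 mm, z = 70 mm; flared lead-ins go on to y = +152 mm, where the rack is about 170 mm wide. Axes as the rack's.
- jar: Bystander: clear lidded jar 60 mm diameter, 105 mm tall, standing to the left of the tray near the spare shaker. Origin at the centre of its underside.
- ramekin: Bystander: small white ceramic ramekin 68 mm wide, 34 mm high, on the robot's side of the tray and rack. Origin at the centre of its underside.
Not all that is in view belongs to the job. What is shaped like the shaker but red is not meant.

How it is judged:
On the way, in this order (a step that is already met when the one before it is completed fails the run):
1. the spare shaker stands in the empty pocket, the tray still on the counter (horizontal distance between shaker and pocket_free below 0.014 m and z of shaker in the frame of pocket_free below 0.005 m and angle between shaker's own z axis and vertical below 0.12 rad and height (world z) of tray below 0.02 m and contact force between the fingers and shaker below 0.1 N), for 0.2 s.
2. the tray's leading end is in the upper runners (y of tray in the frame of rack_home between 0.03 and 0.17 m and x of tray in the frame of rack_home between -0.012 and 0.012 m and z of tray in the frame of rack_home between -0.012 and 0.016 m), for 0.1 s.
At the end, for the whole second after the job is handed in: Tray released, at rest and level on the upper ledges: within 8 mm of fully home along x and y, 4 mm in height, 0.06 rad of the rack's direction. Both shakers upright within 0.12 rad on their pocket floors, within 14 mm of the pocket centres and 5 mm in height (x of tray in the frame of rack_home between -0.008 and 0.008 m and y of tray in the frame of rack_home between -0.008 and 0.008 m and z of tray in the frame of rack_home between -0.004 and 0.004 m and angle between the y axis of tray and the y axis of rack, either way round below 0.06 rad and angle between tray's own z axis and vertical below 0.04 rad and horizontal distance between shaker and pocket_free below 0.014 m and z of shaker in the frame of pocket_free below 0.005 m and horizontal distance between shaker_loaded and pocket_full below 0.014 m and z of shaker_loaded in the frame of pocket_full below 0.005 m and angle between each of shaker, shaker_loaded's own z axis and vertical below 0.12 rad and linear speed of tray below 0.02 m/s and contact force between the fingers and tray below 0.1 N); the robot touches nothing.
It fails at once if a shaker is tipped over (by more than 0.6 rad) (angle between any of shaker, shaker_loaded's own z axis and vertical above 0.6 rad).
It fails at once if the jar or the ramekin is shifted by more than 40 mm or tipped over (distance of any of jar, ramekin from where it was at the start of the episode above 0.04 m or angle between any of jar, ramekin's own z axis and vertical above 0.6 rad).
It also fails if it takes over 58 s, if anything falls off the work surface, if the arm or the gripper's body presses on something with over 40 N, if the wrist force passes 120 N, or if a joint passes its speed limit or range.

## Working session

There is one attempt and no reset: what is moved stays moved. The work goes in short steps, Python scripts to look and compute and a shell command to move; the robot and the scene stay as the last step left them, time stands still between calls to the robot, and variables do not carry over. Pictures are saved under pics/ and viewed, at most 10 in all, crops included, and the job is handed in when it is done.

```bash
mkdir -p pics; ls
python3 - <<'E'
from workcell import r
import cv2,numpy as np,pickle
s=r.sense();print({k:np.round(v,3).tolist() for k,v in s.items()}, r.finger_overhang)
for n in("scene","top"):
    c=r.read_camera(n);pickle.dump(c,open(f"pics/{n}0.pkl","wb"))
    cv2.imwrite(f"pics/{n}0.png",c["color"][:,:,::-1]);print(n,c["fov_y"],c["cx"],c["cy"],c["R"],c["t"])
E
```

```text
pics
{'clock': 0.0, 'q': [1.242, 0.126, -0.041, 1.405, -0.0, 1.571], 'dq': [0.0, -0.0, -0.001, 0.001, -0.001, 0.001], 'joint_torque': [0.0, -43.591, 35.293, 0.017, 0.0, -0.0], 'tool_pos': [0.169, 0.497, 0.253], 'tool_rot': [-3.14, 0.0, 2.813], 'force': [-0.432, -0.233, -1.037], 'wrist_torque': [0.017, -0.037, 0.033], 'grip_force': 0.0, 'grip_width': 0.085} 0.022
scene 48.20364208180021 257.397118958307 195.28804354546227 [[-0.62736133  0.7787203  -0.00352814]
 [ 0.49550275  0.39568911 -0.77324456]
 [-0.60074519 -0.48685194 -0.6340981 ]] [ 0.25396518 -0.18514674  1.3405683 ]
top 57.57920648442084 252.32714386340822 194.11390827597424 [[ 0.01891045 -0.99972285 -0.01402228]
 [-0.9940372  -0.01729282 -0.10766154]
 [ 0.10738921  0.01597459 -0.99408871]] [0.06002703 0.50829042 1.02114898]
```

View pics/scene0.png

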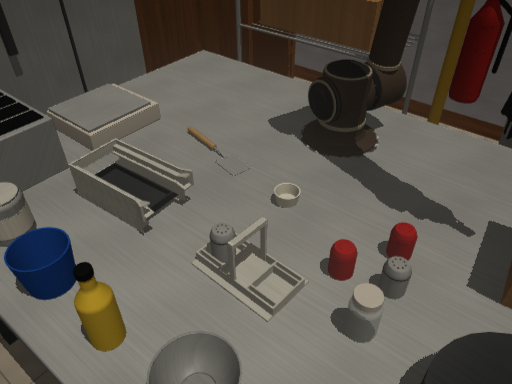

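View pics/top0.png

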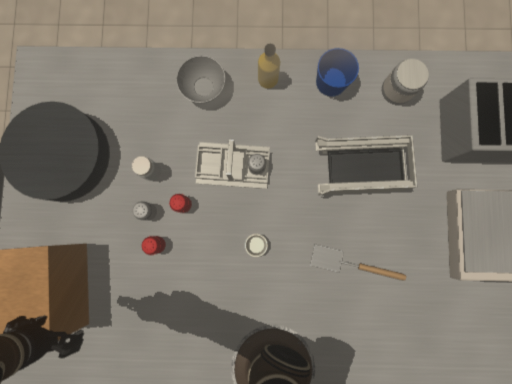

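The scene view shows the steel shaker at (397,277), red ones at (343,259) and (403,240), the jar at (366,308), the loaded shaker at (222,240), the ramekin at (287,195), the tray around (250,275) and the rack around (130,180). In the top view the same things are: steel shaker (143,211), reds (180,203) and (153,245), jar (142,166), loaded shaker (257,163), tray (233,165), rack (367,165), ramekin (257,245). I choose the grey steel one at top (143,211). Next I check it in a close crop.

```bash
cat > h.py <<'E'
import numpy as np,pickle
def cam(n):return pickle.load(open(f"pics/{n}.pkl","rb"))
def ray(c,u,v):
    f=c["color"].shape[0]/2/np.tan(np.radians(c["fov_y"])/2)
    d=c["R"].T@np.array([(u-c["cx"])/f,(v-c["cy"])/f,1.]);return -c["R"].T@c["t"],d
def onz(c,u,v,z):
    o,d=ray(c,u,v);return (o+d*(z-o[2])/d[2])
def proj(c,X):
    f=c["color"].shape[0]/2/np.tan(np.radians(c["fov_y"])/2)
    p=c["R"]@np.array(X)+c["t"];return np.array([f*p[0]/p[2]+c["cx"],f*p[1]/p[2]+c["cy"]])
def tri(c1,p1,c2,p2):
    o1,d1=ray(c1,*p1);o2,d2=ray(c2,*p2)
    s=np.linalg.lstsq(np.c_[d1,-d2],o2-o1,rcond=None)[0]
    a,b=o1+s[0]*d1,o2+s[1]*d2;return (a+b)/2,np.linalg.norm(a-b)
E
python3 - <<'E'
from h import *
import cv2
s,t=cam("scene0"),cam("top0")
for n,a,b in(("shaker",(397,263),(142,209)),("loaded",(222,229),(257,161)),("jar",(367,295),(142,165)),("ramekin",(287,189),(257,245))):
    print(n,tri(s,a,t,b))
A=cv2.resize(t["color"][135:265,115:275],None,fx=5,fy=5,interpolation=cv2.INTER_CUBIC)[:580]
B=cv2.resize(t["color"][125:205,305:425],None,fx=6,fy=6,interpolation=cv2.INTER_CUBIC)
cv2.imwrite("pics/a.png",A[:,:,::-1]);cv2.imwrite("pics/b.png",B[:,:,::-1])
E
```

```text
shaker (array([0.45275978, 0.38448907, 0.07755326]), np.float64(0.0031317113141179787))
loaded (array([0.59667779, 0.05772395, 0.08089726]), np.float64(0.002503232264409598))
jar (array([0.57628737, 0.38196422, 0.10180858]), np.float64(0.0008766624864536243))
ramekin (array([0.35553261, 0.05387475, 0.03642326]), np.float64(0.003170501838298319))
```

View pics/a.png

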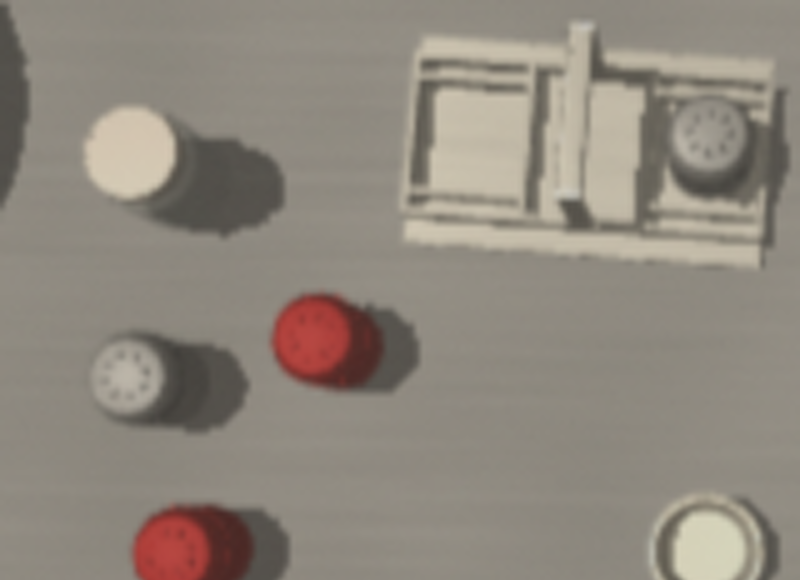

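View pics/b.png

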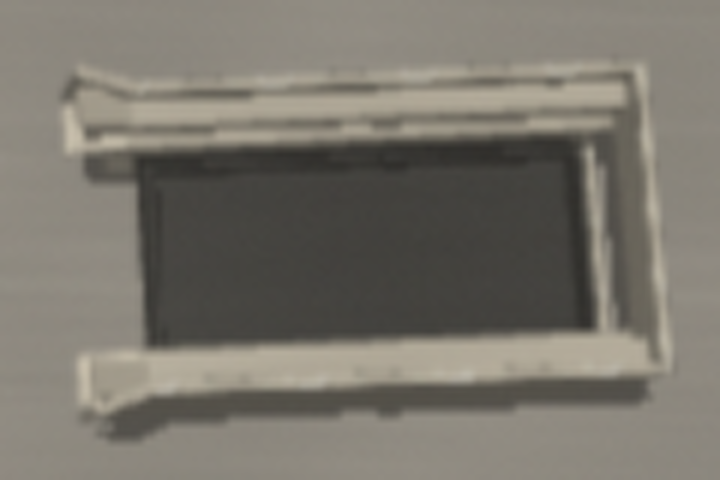

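The crop confirms the choice: grey pierced top at crop (128,378), i.e. top pixel (140,210), while the neighbours are red. Tray plate corners in the crop are (403,242), (762,267), (774,60), (422,37). Rack back-wall top corners in the second crop are (645,65) and (670,370).

Run:
```python
from h import *
import cv2
s,t=cam("scene0"),cam("top0")
print("campos",-t["R"].T@t["t"],-s["R"].T@s["t"])
a=lambda p:(115+(p[0]+.5)/5-.5,135+(p[1]+.5)/5-.5)
b=lambda p:(305+(p[0]+.5)/6-.5,125+(p[1]+.5)/6-.5)
T=[onz(t,*a(p),.004) for p in((403,242),(762,267),(774,60),(422,37))]
print("tray",np.round(T,4),"sides",[np.linalg.norm(T[i]-T[i-1]).round(4) for i in range(4)],"c",np.mean(T,0))
print("far edge yaw",[np.degrees(np.arctan2(*(p-q)[[1,0]])) for p,q in((T[0],T[1]),(T[3],T[2]))])
bar=[onz(t,*a(p),.125) for p in((583,24),(568,194))];print("bar",bar,np.linalg.norm(bar[0]-bar[1]),np.mean(bar,0))
for p in((128,378),(710,133)):print("shaker top",onz(t,*a(p),.079))
print("reds",onz(t,*a((313,340)),.079),onz(t,*a((172,553)),.079))
for z in(.1,.09):
  B=[onz(t,*b(p),z) for p in((645,65),(670,370),(135,85),(150,395),(65,150),(80,355))]
  print(z,np.round(B,4).tolist(),np.linalg.norm(B[0]-B[1]),np.linalg.norm(B[2]-B[3]))
A=cv2.resize(s["color"][130:235,60:205],None,fx=5.5,fy=5.5,interpolation=cv2.INTER_CUBIC)
cv2.imwrite("pics/c.png",A[:,:,::-1])
```

```text
campos [0.39446406 0.05248773 1.07067772] [1.05640861 0.52815099 0.70778412]
tray [[0.5411 0.2467 0.004 ]
 [0.5294 0.0249 0.004 ]
 [0.6595 0.0193 0.004 ]
 [0.6707 0.2395 0.004 ]] sides [np.float64(0.1298), np.float64(0.2222), np.float64(0.1302), np.float64(0.2206)] c [0.60018432 0.13260312 0.004     ]
far edge yaw [np.float64(86.96532930280915), np.float64(87.06548099683611)]
bar [array([0.64813529, 0.12913254, 0.125     ]), array([0.55261212, 0.13494203, 0.125     ])] 0.09569966190257848 [0.60037371 0.13203728 0.125     ]
shaker top [0.44985934 0.38752466 0.079     ]
shaker top [0.59727088 0.05790681 0.079     ]
reds [0.47348393 0.28253578 0.079     ] [0.35152691 0.35727737 0.079     ]
0.1 [[0.6741, -0.3805, 0.1], [0.5293, -0.3877, 0.1], [0.6608, -0.1408, 0.1], [0.5134, -0.1472, 0.1], [0.629, -0.1078, 0.1], [0.5317, -0.1148, 0.1]] 0.1450206056947595 0.14753732713924927
0.09 [[0.677, -0.385, 0.09], [0.5307, -0.3922, 0.09], [0.6636, -0.1428, 0.09], [0.5147, -0.1492, 0.09], [0.6314, -0.1095, 0.09], [0.5331, -0.1165, 0.09]] 0.1465146196466391 0.14905726855800874
```

View pics/c.png

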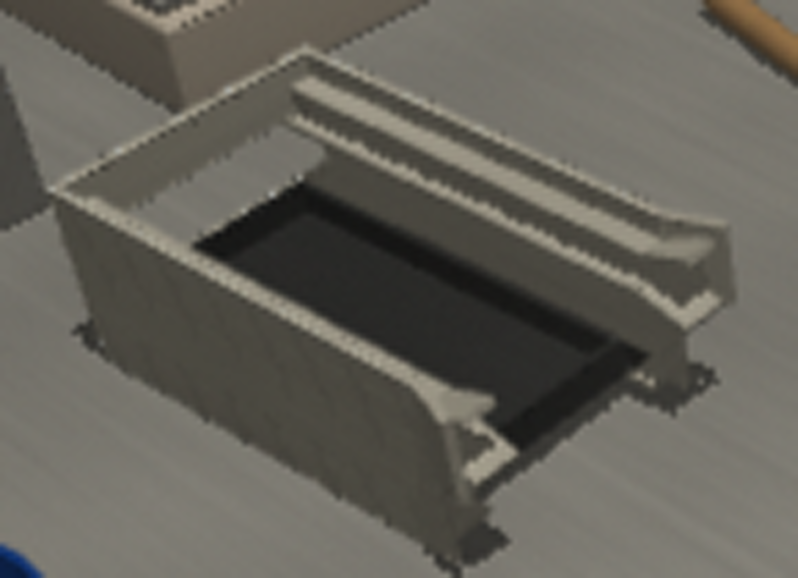

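The second rack view shows the back-wall top corners at crop (305,48) and (55,190), the flare knees near (665,215) and (425,390), so the rack walls are 100 mm high. I'll cross-check the points by triangulation.

Run:
```python
from h import *
s,t=cam("scene0"),cam("top0")
c=lambda p:(60+(p[0]+.5)/5.5-.5,130+(p[1]+.5)/5.5-.5)
b=lambda p:(305+(p[0]+.5)/6-.5,125+(p[1]+.5)/6-.5)
for p,q in(((305,48),(670,370)),((53,190),(645,65)),((660,213),(150,395)),((425,395),(135,85)),((728,228),(105,408)),):
    print(onz(s,*c(p),.1),onz(t,*b(q),.1),tri(s,c(p),t,b(q)))
# scene checks: reproj of shaker, tray corners
for X in((.4515,.386,.079),(.597,.058,.079),(.5411,.2467,.004),(.6707,.2395,.004),(.5294,.0249,.004)):print(proj(s,X))
import cv2
g=cv2.cvtColor(t["color"],cv2.COLOR_RGB2HSV)
```

```text
[ 0.53097726 -0.3860805   0.1       ] [ 0.5292698  -0.38767756  0.1       ] (array([ 0.52954116, -0.3884695 ,  0.09836263]), np.float64(0.00012189392066448141))
[ 0.67508173 -0.37546033  0.1       ] [ 0.67411292 -0.380505    0.1       ] (array([ 0.67392205, -0.3807279 ,  0.09744343]), np.float64(0.002319466930454218))
[ 0.5179575  -0.15032023  0.1       ] [ 0.51344335 -0.14718716  0.1       ] (array([ 0.51540637, -0.14951181,  0.09844298]), np.float64(0.0052089386282264585))
[ 0.66248081 -0.1322571   0.1       ] [ 0.6608438  -0.14083357  0.1       ] (array([ 0.66040105, -0.14001829,  0.09512075]), np.float64(0.004786615352494995))
[ 0.50715872 -0.11884752  0.1       ] [ 0.50699917 -0.12631288  0.1       ] (array([ 0.50556189, -0.12477509,  0.09688666]), np.float64(0.005422306593220464))
[397.31689737 262.51839697]
[221.44974381 229.73903676]
[308.63619951 280.60627363]
[267.7180382  320.53464195]
[232.36509069 231.0289687 ]
```

Measurements agree: shaker (0.451, 0.386), tray centre (0.600, 0.1325) with yaw -3°, rack yaw about +3.2°, home about (0.596, -0.267). I turn the tool to align with the tray, then go above the shaker.

```bash
python3 -m crank '[[1,[0,0,0],[0,0,0.93]],[1,[0,0,0],[0,0,0.93]],[1,[0,0,0],[0,0,0.93]],[1,[0,0,0],[0,0,0.93]],[1,[0,0,0],[0,0,0.93]],[1,[0,0,0],[0,0,0.93]],[1,[0,0,0],[0,0,0.93]],[1,[0,0,0],[0,0,0.91]],[1,[-0.32,0.95,0],[0,0,0]],[1,[-0.32,0.95,0],[0,0,0]],[1,[-0.32,0.95,0],[0,0,0]],[1,[-0.32,0.95,0],[0,0,0]],[1,[-0.32,0.95,0],[0,0,0]],[1,[-0.32,0.95,0],[0,0,0]],[1,[-0.32,0.95,0],[0,0,0]],[1,[-0.32,0.95,0],[0,0,0]],[1,[-0.32,0.95,0],[0,0,0]],[1,[-0.32,0.95,0],[0,0,0]]]'
```

```text
clock: 2.35
tool_pos: [0.4498, 0.3853, 0.2528]
tool_rot: [-3.141, 0.001, 1.518]
force: [-0.9, 0.8, -0.3]
grip_width: 0.0853
grip_force: 0.0
```

```bash
python3 -m crank '[[1,[0,0.04,0.94],[0,0,0]],[1,[0,0,0.94],[0,0,0]],[1,[0,0,0.94],[0,0,0]],[1,[0,0,0.94],[0,0,0]],[1,[0,0,0.94],[0,0,0]],[1,[0,0,0.94],[0,0,0]],[1,[0,0,0.94],[0,0,0]],[1,[0,0,0],[0,0,0]],[0,[0,0,0],[0,0,0]],[0,[0,0,0],[0,0,0]],[0,[0,0,0],[0,0,0]],[0,[0,0,0],[0,0,0]],[0,[0,0,0],[0,0,0]],[0,[0,0,0],[0,0,0]]]'
```

```text
clock: 4.1
tool_pos: [0.4511, 0.3867, 0.0579]
tool_rot: [3.139, -0.003, 1.518]
force: [-1.4, -0.9, 5.6]
grip_width: 0.0517
grip_force: 63.4
```

```bash
python3 -m crank '[[0,[0,0,-0.5],[0,0,0]],[0,[0,0,-0.8],[0,0,0]],[0,[0,0,-0.9],[0,0,0]],[0,[0,0,-0.9],[0,0,0]],[0,[0,0,-0.9],[0,0,0]],[0,[0,0,0],[0,0,0]]]'
python3 - <<'E'
from workcell import r
import cv2
c=r.read_camera("scene")["color"]
cv2.imwrite("pics/d.png",cv2.resize(c[150:350,300:500],None,fx=3,fy=3)[:,:,::-1])
E
```

```text
clock: 4.85
tool_pos: [0.4512, 0.3866, 0.1788]
tool_rot: [3.138, -0.003, 1.518]
force: [-0.5, 0.9, -1.9]
grip_width: 0.0522
grip_force: 63.1
```

View pics/d.png

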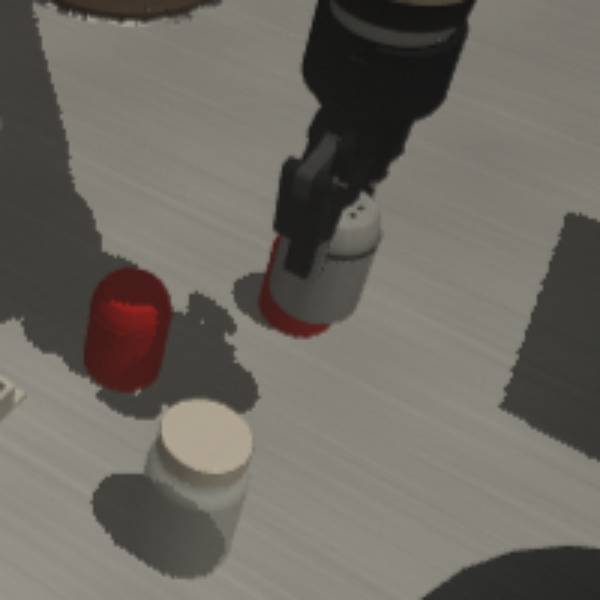

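The picture shows the shaker upright in the jaws, held by its side walls, clear of the red ones; bottom edge spans about crop (270,300)–(357,305). I work out its offset from the TCP.

Run:
```python
from h import *
import cv2
s=cam("scene0")
im=cv2.imread("pics/d.png")[:,:,::-1].astype(int)
for v in(270,285,300):
    row=im[v,230:420];sat=row.max(1)-row.min(1)
    print(v,[(230+i,row[i].tolist()) for i in range(0,190,6)][:30] if v==285 else '')
# predicted silhouettes for the cylinder at TCP xy
for dy in(0,-.005,.005):
  P=[proj(s,(.4512+.027*np.cos(a),.3866+dy+.027*np.sin(a),.121+.055)) for a in np.linspace(0,6.28,60)]
  P=(np.array(P)-[300,150])*3;Q=[proj(s,(.4512+.027*np.cos(a),.3866+dy+.027*np.sin(a),.121+.004)) for a in np.linspace(0,6.28,60)]
  Q=(np.array(Q)-[300,150])*3;print(dy,P.min(0),P.max(0),Q.min(0),Q.max(0))
```

```text
270 
285 [(230, [134, 130, 121]), (236, [65, 64, 60]), (242, [66, 64, 60]), (248, [66, 64, 60]), (254, [67, 65, 60]), (260, [65, 55, 52]), (266, [61, 31, 29]), (272, [60, 59, 54]), (278, [62, 60, 56]), (284, [64, 63, 58]), (290, [65, 63, 58]), (296, [64, 62, 58]), (302, [65, 64, 59]), (308, [66, 65, 60]), (314, [72, 70, 65]), (320, [75, 73, 69]), (326, [77, 75, 70]), (332, [81, 78, 73]), (338, [84, 82, 77]), (344, [83, 81, 76]), (350, [85, 83, 77]), (356, [84, 83, 77]), (362, [96, 95, 88]), (368, [134, 131, 123]), (374, [134, 132, 123]), (380, [134, 131, 122]), (386, [132, 129, 120]), (392, [132, 129, 120]), (398, [133, 131, 122]), (404, [134, 131, 123])]
300 
0 [279.59063871 198.05836205] [373.24356889 260.37826595] [263.56960692 257.31639455] [353.15699542 320.22237598]
-0.005 [271.87204843 194.65516416] [365.09858638 256.58407814] [256.19935655 253.87176737] [345.41863933 316.39886758]
0.005 [287.35783507 201.48258236] [381.44070182 264.19720197] [270.97653119 260.78146138] [360.95804341 324.06978817]
```

```bash
python3 -m crank '[[0,[-0.73,0.675,0],[0,0,0]],[0,[-0.73,0.675,0],[0,0,0]],[0,[-0.73,0.675,0],[0,0,0]],[0,[-0.73,0.675,0],[0,0,0]],[0,[-0.73,0.675,0],[0,0,0]],[0,[-0.73,0.675,0],[0,0,0]],[0,[-0.73,0.675,0],[0,0,0]],[0,[-0.73,0.675,0],[0,0,0]],[0,[0,0,0.8],[0,0,0]],[0,[0,0,0.8],[0,0,0]],[0,[0,0,0.8],[0,0,0]],[0,[0,0,0],[0,0,0]]]'
python3 - <<'E'
from workcell import r
import cv2
c=r.read_camera("scene")["color"]
cv2.imwrite("pics/e.png",cv2.resize(c[150:350,170:370],None,fx=3,fy=3)[:,:,::-1])
E
```

```text
clock: 6.4
tool_pos: [0.6005, 0.2015, 0.1002]
tool_rot: [-3.135, 0.002, 1.518]
force: [0.5, -0.2, -1.5]
grip_width: 0.0521
grip_force: 63.1
```

View pics/e.png

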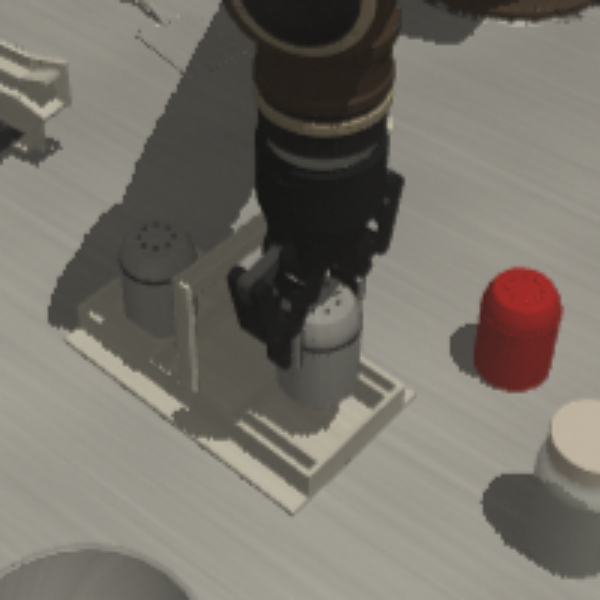

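The shaker hangs upright over the free pocket at crop (325,360), with the walls just below it. I correct by 3 mm and lower.

```bash
python3 -m crank '[[0,[0.05,0.1,0],[0,0,0]],[0,[0,0,0.4],[0,0,0]],[0,[0,0,0.4],[0,0,0]],[0,[0,0,0.4],[0,0,0]],[0,[0,0,0],[0,0,0]],[0,[0,0,0],[0,0,0]]]'
```

```text
clock: 7.2
tool_pos: [0.6058, 0.2036, 0.0679]
tool_rot: [-3.142, -0.0, 1.518]
force: [0.6, 0.2, -1.7]
grip_width: 0.0522
grip_force: 63.1
```

```bash
python3 -m crank '[[0,[0,-0.06,0.1],[0,0,0]],[0,[0,0,0.06],[0,0,0]],[0,[0,0,0],[0,0,0]],[0,[0,0,0],[0,0,0]]]'
```

```text
clock: 7.7
tool_pos: [0.6041, 0.2037, 0.0632]
tool_rot: [3.141, -0.0, 1.518]
force: [-0.3, -0.4, -1.3]
grip_width: 0.0524
grip_force: 63.1
```

```bash
python3 -m crank '[[0,[0,0,0.07],[0,0,0]],[0,[0,0,0],[0,0,0]],[0,[0,0,0],[0,0,0]]]'
```

```text
clock: 8.07
tool_pos: [0.6043, 0.2038, 0.0619]
tool_rot: [3.141, -0.0, 1.518]
force: [-1.5, -0.9, 4.8]
grip_width: 0.052
grip_force: 63.7
```

```bash
python3 -m crank '[[1,[0,0,0],[0,0,0]],[1,[0,0,0],[0,0,0]],[1,[0,0,0],[0,0,0]],[1,[0,0,-0.3],[0,0,0]],[1,[0,0,-0.9],[0,0,0]],[1,[0,0,-0.9],[0,0,0]],[1,[0,0,-0.9],[0,0,0]],[1,[0,0,-0.9],[0,0,0]],[1,[0,0,-0.9],[0,0,0]],[1,[0,0,-0.9],[0,0,0]],[1,[0,0,0],[0,0,1]],[1,[0,0,0],[0,0,1]],[1,[0,0,0],[0,0,1]],[1,[0,0,0],[0,0,1]],[1,[0,0,0],[0,0,1]],[1,[0,0,0],[0,0,1]],[1,[0,0,0],[0,0,1]],[1,[0,0,0],[0,0,1]],[1,[0,0,0],[0,0,1]],[1,[0,0,0],[0,0,0]]]'
python3 - <<'E'
from workcell import r
import cv2,pickle,numpy as np
o=[]
for n,b in(("scene",(200,340,180,320)),("top",(115,215,170,310))):
    C=r.read_camera(n);pickle.dump(C,open(f"pics/{n}1.pkl","wb"));c=C["color"][b[0]:b[1],b[2]:b[3]]
    o.append(cv2.resize(c,(392,392 if n=="scene" else 280),interpolation=cv2.INTER_CUBIC))
o[1]=np.vstack([o[1],np.zeros((112,392,3),np.uint8)])
cv2.imwrite("pics/f.png",np.hstack(o)[:,:,::-1])
E
```

```text
clock: 10.58
tool_pos: [0.6235, 0.0987, 0.2325]
tool_rot: [-3.063, 0.011, 0.124]
force: [-0.3, 0.2, -0.5]
grip_width: 0.0853
grip_force: 0.0
```

View pics/f.png

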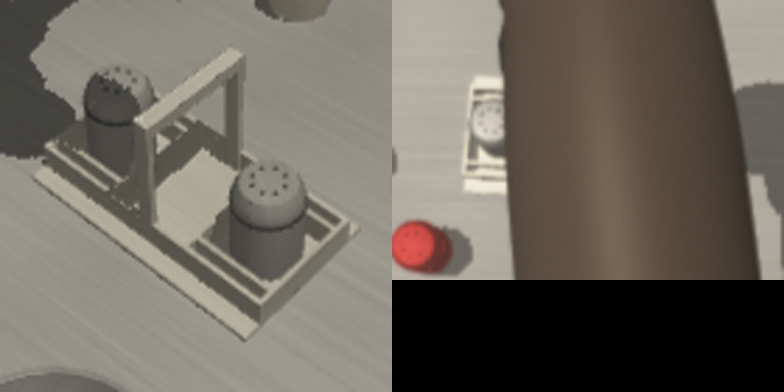

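Both shakers stand upright in the tray: loaded at crop (118,115), spare at (268,215) inside the free pocket. The TCP pose came out off from what I commanded, so I check the joints.

```bash
python3 -m crank '[[1,[0,0,0],[0,0,0]],[1,[0,0,0],[0,0,0]]]'
python3 - <<'E'
from workcell import r
print(r.sense()["q"],r.sense()["dq"])
from h import *
s=cam("scene1")
# bar top ends, crop 392/140=2.8, offset 180,200
b=lambda p:(180+(p[0]+.5)/2.8-.5,200+(p[1]+.5)/2.8-.5)
for p in((238,48),(140,125),):print(onz(s,*b(p),.125))
print(onz(s,*b((268,182)),.083))
print([proj(s,X) for X in((.6,.1325,.125),)])
E
```

```text
clock: 10.92
tool_pos: [0.6228, 0.1034, 0.2321]
tool_rot: [-3.062, 0.011, 0.131]
force: [0.3, 0.2, 0.1]
grip_width: 0.0853
grip_force: 0.0
[0.130189   0.34080151 0.18465648 1.42620874 0.07918144 3.14059634] [-0.00220384  0.00150467 -0.00108639 -0.00309074  0.00207415  0.00048856]
[0.54846989 0.13516683 0.125     ]
[0.65001766 0.13118444 0.125     ]
[0.6063439  0.20704201 0.083     ]
[array([247.28153889, 230.14628406])]
```

Joint 6 hit its limit (3.14) in that direction; I turn the other way to yaw 177°, which is the same grasp.

```bash
python3 -m crank '[[1,[0,0,0],[0,0,-1]],[1,[0,0,0],[0,0,-1]],[1,[0,0,0],[0,0,-1]],[1,[0,0,0],[0,0,-1]],[1,[0,0,0],[0,0,-1]],[1,[0,0,0],[0,0,-1]],[1,[0,0,0],[0,0,-1]],[1,[0,0,0],[0,0,-1]],[1,[0,0,0],[0,0,-1]],[1,[0,0,0],[0,0,-1]],[1,[0,0,0],[0,0,-1]],[1,[0,0,0],[0,0,-1]],[1,[0,0,0],[0,0,-1]],[1,[0,0,0],[0,0,-1]],[1,[0,0,0],[0,0,-1]],[1,[0,0,0],[0,0,-1]],[1,[0,0,0],[0,0,-1]],[1,[0,0,0],[0,0,0]],[1,[0,0,0],[0,0,0]]]'
cat > go.py <<'E'
# rows needed from present pose to target x y z yaw(deg): turn (units) first, then shift in tool axes after turn (units)
import sys,numpy as np
from workcell import r
from scipy.spatial.transform import Rotation as Ro
s=r.sense();x,y,z,w=map(float,sys.argv[1:5])
R0=Ro.from_euler('xyz',s["tool_rot"]);R1=Ro.from_euler('xyz',[np.pi,0,np.radians(w)])
print("pos",np.round(s["tool_pos"],4),"rot",np.round(np.degrees(s["tool_rot"]),2),"q6",s["q"][5])
print("turn",np.degrees((R0.inv()*R1).as_rotvec())/10,"shift",R1.inv().apply(np.array([x,y,z])-s["tool_pos"])/.03)
E
python3 go.py .600 .1325 .2 177
```

```text
clock: 13.3
tool_pos: [0.6229, 0.1027, 0.232]
tool_rot: [3.066, -0.025, 3.095]
force: [-0.4, -0.4, -0.9]
grip_width: 0.0853
grip_force: 0.0
pos [0.6229 0.1027 0.232 ] rot [175.65  -1.45 177.32] q6 0.1764100214460714
turn [ 0.43446514 -0.14622839  0.02625021] shift [0.81360091 0.95308554 1.06724035]
```

```bash
python3 -m crank '[[1,[0,0,0],[0.43,-0.15,0.03]],[1,[0.41,0.48,0.53],[0,0,0]],[1,[0.41,0.48,0.53],[0,0,0]],[1,[0,0,0],[0,0,0]],[1,[0,0,0],[0,0,0]]]'; python3 go.py .600 .1328 .124 177
```

```text
clock: 13.92
tool_pos: [0.6004, 0.132, 0.2009]
tool_rot: [3.141, 0.002, 3.09]
force: [-0.4, -0.8, 0.1]
grip_width: 0.0855
grip_force: 0.0
pos [0.6004 0.132  0.2009] rot [1.7996e+02 1.0000e-01 1.7703e+02] q6 0.2680615828207465
turn [0.00432908 0.01014896 0.00302412] shift [0.01461529 0.02736207 2.5628388 ]
```

```bash
python3 -m crank '[[1,[0,0.02,0.85],[0,0,0]],[1,[0,0,0.85],[0,0,0]],[1,[0,0,0.85],[0,0,0]],[1,[0,0,0],[0,0,0]],[0,[0,0,0],[0,0,0]],[0,[0,0,0],[0,0,0]],[0,[0,0,0],[0,0,0]],[0,[0,0,0],[0,0,0]],[0,[0,0,0],[0,0,0]],[0,[0,0,0],[0,0,0]],[0,[0,0,0],[0,0,0]],[0,[0,0,0],[0,0,0]]]'; python3 go.py .600 .1328 .124 177
```

```text
clock: 15.42
tool_pos: [0.6003, 0.1327, 0.1244]
tool_rot: [3.141, 0.002, 3.09]
force: [-1.2, -2.4, 5.2]
grip_width: 0.0127
grip_force: 60.0
pos [0.6003 0.1327 0.1244] rot [1.7996e+02 1.1000e-01 1.7707e+02] q6 0.2686683769382779
turn [0.00355474 0.01107586 0.00668369] shift [0.00939755 0.00397808 0.01337864]
```

```bash
python3 -m crank '[[0,[0,0,-0.2],[0,0,0]],[0,[0,0,-0.4],[0,0,0]],[0,[0,0,-0.5],[0,0,0]],[0,[0,0,-0.5],[0,0,0]],[0,[0,0,-0.5],[0,0,0]],[0,[0,0,-0.4],[0,0,0]],[0,[0,0,0],[0,0,-0.2]],[0,[0,0,0],[0,0,-0.2]],[0,[0,0,0],[0,0,-0.22]],[0,[0,0,0],[0,0,0]],[0,[0,0,0],[0,0,0]]]'; python3 go.py .5798 .0225 .199 183.2
```

```text
clock: 16.8
tool_pos: [0.5997, 0.1327, 0.1982]
tool_rot: [3.141, 0.0, -3.085]
force: [0.6, 0.2, -6.1]
grip_width: 0.0125
grip_force: 58.6
pos [0.5997 0.1327 0.1982] rot [ 179.97    0.   -176.74] q6 0.16053409711501454
turn [0.00331356 0.00020927 0.00643353] shift [ 0.86848981 -3.63057092 -0.02702263]
```

```bash
python3 -m crank '[[0,[0.05,-0.2,-0.03],[0,0,0]],[0,[0.1,-0.4,0],[0,0,0]],[0,[0.1,-0.4,0],[0,0,0]],[0,[0.1,-0.4,0],[0,0,0]],[0,[0.1,-0.4,0],[0,0,0]],[0,[0.1,-0.4,0],[0,0,0]],[0,[0.1,-0.4,0],[0,0,0]],[0,[0.1,-0.4,0],[0,0,0]],[0,[0.07,-0.4,0],[0,0,0]],[0,[0.05,-0.23,0],[0,0,0]],[0,[0,0,0],[0,0,0]],[0,[0,0,0],[0,0,0]]]'; python3 go.py .5798 .0225 .199 183.2
python3 - <<'E'
from workcell import r
import cv2,pickle,numpy as np
o=[]
for n,b in(("scene",(120,290,60,280)),("top",(115,215,190,430))):
    C=r.read_camera(n);pickle.dump(C,open(f"pics/{n}2.pkl","wb"));c=C["color"][b[0]:b[1],b[2]:b[3]]
    o.append(c)
A=cv2.resize(o[0],None,fx=2,fy=2,interpolation=cv2.INTER_CUBIC)[:, :440];B=cv2.resize(o[1],None,fx=2.5,fy=2.5,interpolation=cv2.INTER_CUBIC)
I=np.zeros((590,600,3),np.uint8);I[:340,:440]=A;I[340:590]=B
cv2.imwrite("pics/g.png",I[:,:,::-1])
E
```

```text
clock: 18.3
tool_pos: [0.5802, 0.0228, 0.1995]
tool_rot: [3.141, 0.001, -3.084]
force: [0.2, 0.0, -6.4]
grip_width: 0.013
grip_force: 58.6
pos [0.5802 0.0228 0.1995] rot [ 1.7994e+02  6.0000e-02 -1.7671e+02] q6 -0.018561335747530962
turn [0.00585297 0.00566598 0.00858793] shift [ 0.01299561 -0.00926236  0.01653964]
```

View pics/g.png

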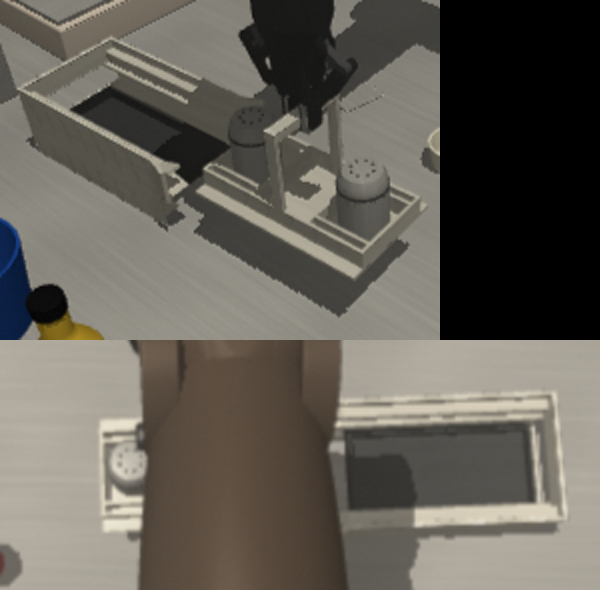

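The tray hangs level just in front of the mouth, both shakers upright (scene crop (250,140) and (362,190)). Its visible end corners are at (100,420) and (103,531) in the top crop. I check the sideways error in the rack frame.

Run:
```python
from h import *
t,s=cam("top2"),cam("scene2")
b=lambda p:(190+(p[0]+.5)/2.5-.5,115+(p[1]-340+.5)/2.5-.5)
a=lambda p:(60+(p[0]+.5)/2-.5,120+(p[1]+.5)/2-.5)
T=[onz(t,*b(p),.079) for p in((100,420),(103,531))]
S=[onz(s,*a(p),.079) for p in((357,271),(426,206),(199,188))]
w=np.radians(3.2);X=np.array([np.cos(w),np.sin(w)]);Y=np.array([-X[1],X[0]]);H=np.array([.596,-.267])
for p in T+S+[np.mean(T,0),np.mean(S[:2],0)]:print(p,"rack",X@(p[:2]-H),Y@(p[:2]-H))
for q in((.6741,-.3805),(.5293,-.3877),(.6608,-.1408),(.5134,-.1472)):print(X@(q-H),Y@(q-H))
```

```text
[0.63875035 0.13666419 0.079     ] rack 0.06521683184927625 0.40064839288804993
[0.50919616 0.12987202 0.079     ] rack -0.06451449468082823 0.40109872412417835
[0.62969235 0.13297596 0.079     ] rack 0.055967077915666796 0.3974715444858507
[0.5124366  0.12930869 0.079     ] rack -0.061310558403864936 0.400355383831696
[ 0.64514806 -0.08304676  0.079     ] rack 0.05933997292720235 0.18092289592705618
[0.57397326 0.1332681  0.079     ] rack 0.00035116858422400084 0.40087355850611417
[0.57106448 0.13114232 0.079     ] rack -0.0026717402440991278 0.3989134641587734
0.07164248286588867 -0.11768268627462093
-0.07333365462361298 -0.11678850585372105
0.07174363544912972 0.122385990916209
-0.07578379082325061 0.12422405986143667
```

```bash
python3 -m crank '[[0,[0.03,-0.2,0],[0,0,0]],[0,[0,-0.4,0],[0,0,0]],[0,[0,-0.4,0],[0,0,0]],[0,[0,-0.4,0],[0,0,0]],[0,[0,-0.4,0],[0,0,0]],[0,[0,-0.2,0],[0,0,0]],[0,[0,0,0],[0,0,0]]]';python3 go.py .596 -.267 .199 183.2;  python3 -m crank '[[0,[0,-0.3,0],[0,0,0]],[0,[0,-0.3,0],[0,0,0]],[0,[0,-0.3,0],[0,0,0]],[0,[0,-0.3,0],[0,0,0]],[0,[0,0,0],[0,0,0]]]';python3 go.py .595 -.267 .199 183.2
```

```text
clock: 19.27
tool_pos: [0.5826, -0.0379, 0.1994]
tool_rot: [3.141, 0.001, -3.085]
force: [-0.6, -0.0, -5.5]
grip_width: 0.0128
grip_force: 58.6
pos [ 0.5826 -0.0379  0.1994] rot [ 1.7995e+02  5.0000e-02 -1.7678e+02] q6 -0.12172334303292012
turn [0.00529006 0.00496469 0.00220218] shift [-0.0182401  -7.64856415  0.01360649]
clock: 19.9
tool_pos: [0.5847, -0.0741, 0.1994]
tool_rot: [3.141, 0.001, -3.086]
force: [0.3, 0.2, -5.9]
grip_width: 0.0128
grip_force: 58.7
pos [ 0.5847 -0.0741  0.1994] rot [ 1.7996e+02  5.0000e-02 -1.7679e+02] q6 -0.18255060035161266
turn [0.00427459 0.00494548 0.00096647] shift [ 0.01623432 -6.4379441   0.01188723]
```

No contact forces; continue down the runners.

```bash
python3 -m crank '[[0,[0,-0.3,0],[0,0,0]],[0,[0,-0.4,0],[0,0,0]],[0,[0,-0.4,0],[0,0,0]],[0,[0,-0.4,0],[0,0,0]],[0,[0,-0.4,0],[0,0,0]],[0,[0,-0.2,0],[0,0,0]],[0,[0,0,0],[0,0,0]]]';python3 go.py .595 -.267 .199 183.2;  python3 -m crank '[[0,[0,-0.3,0],[0,0,0]],[0,[0,-0.4,0],[0,0,0]],[0,[0,-0.4,0],[0,0,0]],[0,[0,-0.4,0],[0,0,0]],[0,[0,-0.4,0],[0,0,0]],[0,[0,-0.2,0],[0,0,0]],[0,[0,0,0],[0,0,0]]]';python3 go.py .595 -.267 .199 183.2
```

```text
clock: 20.78
tool_pos: [0.5883, -0.1367, 0.1993]
tool_rot: [3.141, 0.001, -3.085]
force: [0.4, -0.3, -5.7]
grip_width: 0.0125
grip_force: 58.7
pos [ 0.5883 -0.1367  0.1993] rot [ 1.7995e+02  5.0000e-02 -1.7677e+02] q6 -0.285269105684566
turn [0.00524001 0.00486206 0.00310232] shift [ 0.0185263  -4.34806372  0.01004073]
clock: 21.65
tool_pos: [0.5918, -0.1996, 0.1992]
tool_rot: [3.141, 0.001, -3.085]
force: [0.0, 0.4, -6.0]
grip_width: 0.0127
grip_force: 58.7
pos [ 0.5918 -0.1996  0.1992] rot [ 1.7995e+02  5.0000e-02 -1.7677e+02] q6 -0.38230126081352334
turn [0.00529095 0.00478084 0.00345749] shift [ 0.02030269 -2.24763468  0.007435  ]
```

```bash
python3 -m crank '[[0,[0,-0.3,0],[0,0,0]],[0,[0,-0.4,0],[0,0,0]],[0,[0,-0.4,0],[0,0,0]],[0,[0,-0.4,0],[0,0,0]],[0,[0,-0.2,0],[0,0,0]],[0,[0,0,0],[0,0,0]]]';  python3 -m crank '[[0,[0,-0.1,0],[0,0,0]],[0,[0,-0.1,0],[0,0,0]],[0,[0,0,0],[0,0,0]]]';python3 go.py .595 -.267 .199 183.2
```

```text
clock: 22.4
tool_pos: [0.5947, -0.2506, 0.1991]
tool_rot: [3.141, 0.001, -3.085]
force: [0.3, -0.0, -5.4]
grip_width: 0.0127
grip_force: 58.7
clock: 22.78
tool_pos: [0.5952, -0.2561, 0.1993]
tool_rot: [3.141, 0.001, -3.084]
force: [0.0, 0.3, -4.9]
grip_width: 0.013
grip_force: 58.7
pos [ 0.5952 -0.2561  0.1993] rot [ 1.7996e+02  5.0000e-02 -1.7673e+02] q6 -0.4639103241484146
turn [0.0040956  0.00529378 0.00749419] shift [ 0.02594201 -0.3634392   0.00974535]
```

```bash
for i in 1 2 3; do python3 -m crank '[[0,[0,-0.07,0],[0,0,0]],[0,[0,-0.03,0],[0,0,0]],[0,[0,0,0],[0,0,0]]]'|sed -n 2,4p; done
```

```text
tool_pos: [0.5953, -0.2591, 0.1993]
tool_rot: [3.141, 0.001, -3.084]
force: [-0.1, 0.3, -6.2]
tool_pos: [0.5955, -0.2621, 0.1993]
tool_rot: [3.141, 0.001, -3.085]
force: [-0.5, 0.7, -5.7]
tool_pos: [0.5956, -0.2651, 0.1993]
tool_rot: [3.141, 0.001, -3.085]
force: [0.4, -0.7, -5.9]
```

```bash
for i in 1 2 3; do python3 -m crank '[[0,[0,-0.05,0],[0,0,0]],[0,[0,0,0],[0,0,0]]]'|sed -n 2,4p; done
```

```text
tool_pos: [0.5957, -0.2666, 0.1992]
tool_rot: [3.141, 0.001, -3.085]
force: [0.9, 1.0, -6.0]
tool_pos: [0.5958, -0.2681, 0.1992]
tool_rot: [3.141, 0.001, -3.085]
force: [-0.3, 0.9, -5.8]
tool_pos: [0.5959, -0.2696, 0.1993]
tool_rot: [3.141, 0.001, -3.085]
force: [-0.7, -0.7, -5.5]
```

```bash
for i in 1 2; do python3 -m crank '[[0,[0,-0.05,0],[0,0,0]],[0,[0,0,0],[0,0,0]]]'|sed -n 2,4p; done
```

```text
tool_pos: [0.5959, -0.2707, 0.1993]
tool_rot: [3.14, 0.001, -3.084]
force: [-0.8, 2.4, -5.1]
tool_pos: [0.5961, -0.2714, 0.1995]
tool_rot: [3.138, 0.001, -3.084]
force: [-1.4, 6.6, -3.1]
```

Contact with the back stop at about -0.2705. I ease off and lower onto the ledges.

```bash
python3 -m crank '[[0,[0,0.03,0],[0,0,0]],[0,[0,0,0.07],[0,0,0]],[0,[0,0,0.05],[0,0,0]],[0,[0,0,0],[0,0,0]]]'|sed -n 2,4p; for i in 1 2; do python3 -m crank '[[0,[0,0,0.03],[0,0,0]],[0,[0,0,0],[0,0,0]]]'|sed -n 2,4p; done
```

```text
tool_pos: [0.5962, -0.2711, 0.1956]
tool_rot: [3.14, 0.001, -3.084]
force: [-0.6, 5.2, -3.6]
tool_pos: [0.5963, -0.2709, 0.1952]
tool_rot: [3.14, 0.002, -3.084]
force: [-0.9, 6.4, -1.6]
tool_pos: [0.5963, -0.2706, 0.1948]
tool_rot: [3.139, 0.002, -3.084]
force: [-1.1, 7.4, -0.4]
```

```bash
python3 -m crank '[[0,[0,0,0.02],[0,0,0]],[0,[0,0,0],[0,0,0]]]'|sed -n 2,4p; python3 -m crank '[[0.5,[0,0,0],[0,0,0]],[1,[0,0,0],[0,0,0]],[1,[0,0,0],[0,0,0]],[1,[0,0,0],[0,0,0]],[1,[0,0,-0.2],[0,0,0]],[1,[0,0,-0.5],[0,0,0]],[1,[0,0,-0.8],[0,0,0]],[1,[0,0,-0.9],[0,0,0]],[1,[0.9,0,-0.3],[0,0,0]],[1,[0.9,0,0],[0,0,0]],[1,[0.9,0,0],[0,0,0]],[1,[0.9,0,0],[0,0,0]],[1,[0.9,0,0],[0,0,0]],[1,[0.9,0,0],[0,0,0]],[1,[0.9,0,0],[0,0,0]],[1,[0.9,0,0],[0,0,0]],[1,[0,0,0],[0,0,0]],[1,[0,0,0],[0,0,0]]]'
python3 - <<'E'
from workcell import r
import cv2,pickle,numpy as np
o=[]
for n,b in(("scene",(110,250,50,220)),("top",(115,215,290,440))):
    C=r.read_camera(n);pickle.dump(C,open(f"pics/{n}3.pkl","wb"));c=C["color"][b[0]:b[1],b[2]:b[3]]
    o.append(c)
A=cv2.resize(o[0],None,fx=2.3,fy=2.3,interpolation=cv2.INTER_CUBIC);B=cv2.resize(o[1],None,fx=2.6,fy=2.6,interpolation=cv2.INTER_CUBIC)
I=np.zeros((330,790,3),np.uint8);I[:A.shape[0],:A.shape[1]]=A;I[:B.shape[0],400:400+B.shape[1]]=B
cv2.imwrite("pics/h.png",I[:,:,::-1])
E
```

```text
tool_pos: [0.5963, -0.2705, 0.1946]
tool_rot: [3.139, 0.003, -3.084]
force: [-1.8, 8.7, 1.8]
clock: 28.65
tool_pos: [0.381, -0.2842, 0.2749]
tool_rot: [-3.141, 0.002, -3.085]
force: [-0.2, -0.6, -0.0]
grip_width: 0.0853
grip_force: 0.0
```

View pics/h.png

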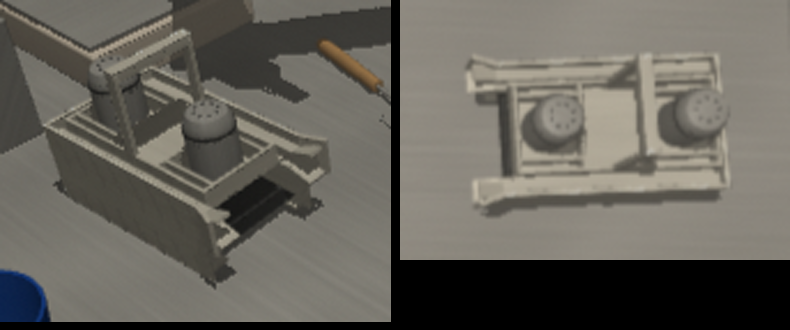

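The tray sits in the upper runners behind the mouth, both shakers upright at (210,135) and (118,90) in the left view and (560,117), (703,113) in the right. I check the numbers before handing in.

Run:
```python
from h import *
t,s=cam("top3"),cam("scene3")
b=lambda p:(290+(p[0]-400+.5)/2.6-.5,115+(p[1]+.5)/2.6-.5)
a=lambda p:(50+(p[0]+.5)/2.3-.5,110+(p[1]+.5)/2.3-.5)
w=np.radians(3.2);X=np.array([np.cos(w),np.sin(w)]);Y=np.array([-X[1],X[0]]);H=np.array([.5945,-.2675])
for n,p in(("bar",onz(t,*b((646,105)),.195)),("free",onz(t,*b((562,116)),.153)),("full",onz(t,*b((706,110)),.153)),("backwall",onz(t,*b((720,53)),.1)),("freeS",onz(s,*a((209,108)),.153)),("fullS",onz(s,*a((110,65)),.153))):
    print(n,p,X@(p[:2]-H),Y@(p[:2]-H))
```

```text
bar [ 0.59454042 -0.26655073  0.195     ] 9.33477640928314e-05 0.0009455301866004886
free [ 0.59132292 -0.19612787  0.153     ] 0.0008119693808314044 0.07143818917477818
full [ 0.59989646 -0.34270311  0.153     ] 0.0011900904081995874 -0.07538708601972036
backwall [ 0.67512667 -0.38246165  0.1       ] 0.07408362629747471 -0.11928310230227183
freeS [ 0.58922716 -0.19479695  0.153     ] -0.001206225443625353 0.07288402185670596
fullS [ 0.60250336 -0.34114818  0.153     ] 0.0038797269278886986 -0.07398010478651278
```

All within tolerance; handing in.

```bash
python3 -c "
from workcell import r
print(r.close_job())"
```

```text
the job is handed in; nothing more can be done
None
```

The spare shaker stands in the free pocket and the loaded tray is fully home in the upper runners and released, with both shakers upright; I handed the job in at about 29 s, but no verdict was reported.

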